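# Fit the star wheel to the tin feeder and load the first tin

## Task

Set the tin feeder up for the next batch: fit the four-pocket star wheel on the feeder's hub, over the spindle and down on all four drive studs until it lies fully home on the hub. The hub stands at whatever angle it was last stopped, so feel for the studs gently - never press hard on them. Then stand one of the two open balm tins that stand apart beside the wheel upright on the feeder's deck, fully in any pocket of the wheel, and leave the other things lying where they are.

Things in the scene. Friction and masses are not known exactly. Their poses are not given: they have to be found in the camera images.
- hub_face (a point): Centre of the tin feeder hub's flat top face (79 mm disc), 48 mm above the table. Round a spindle, 21 mm thick and 26 mm high, stand four drive studs, 9 mm thick, 9 mm high, 90 degrees apart, 32 mm from the axis; spindle and studs have conical tips (8 and 3 mm). z up; x and y are the casing's, NOT the studs': the hub stops at any angle and is stiff (0.6 N m to turn).
- feeder: Tin feeder: fixed low white casing, 232 x 226 mm, with a steel deck 45 mm above the table and the hub in it. Origin on the spindle axis at table height; -x is the front with the small control panel, +x the far side, where a thin guide rail (top 19 mm over the deck, 117 mm from the axis) curves from -50 to +50 degrees about x.
- wheel_mid (a point): Star wheel's grip boss, on the axis, half the wheel's height up (23 mm above the underside). The boss is a square metal block, 40 x 40 mm, flats facing +-x and +-y, from 10 to 46 mm above the underside. Home on the hub this point is 23 mm above hub_face; resting on the stud tops it is 32 mm above. Loose, 0.28 to 0.46 kg, lies flat on the table at the start.
- star_wheel: Star wheel: origin on its axis at its underside. A grey plate 10 mm thick, 128 mm across, with four half-round pockets (37 mm radius) on its +-x and +-y sides and a boss on top. A 24 mm bore (for the spindle) goes through all; four 13 mm holes (for the studs) lie on the diagonals between x and y, 32 mm from the axis. Fits in any of its four quarter turns.
- pocket_a (a point): Centre of the wheel's pocket on its +x side, 76 mm from the wheel's axis, at the height of the wheel's underside (3 mm above the deck when home): where a tin's axis belongs when it stands in this pocket, with about 2 mm play.
- pocket_b (a point): Centre of the wheel's pocket on its +y side, 76 mm from the wheel's axis, at the height of the wheel's underside (3 mm above the deck when home): where a tin's axis belongs when it stands in this pocket, with about 2 mm play.
- pocket_c (a point): Centre of the wheel's pocket on its -x side, 76 mm from the wheel's axis, at the height of the wheel's underside (3 mm above the deck when home): where a tin's axis belongs when it stands in this pocket, with about 2 mm play.
- pocket_d (a point): Centre of the wheel's pocket on its -y side, 76 mm from the wheel's axis, at the height of the wheel's underside (3 mm above the deck when home): where a tin's axis belongs when it stands in this pocket, with about 2 mm play.
- tin_a_mid (a point): Open balm tin, one of two alike (either may be used): bamboo sleeve 70 mm across and 24 mm high, with a narrower (58 mm) aluminium cup of pink balm standing out of it to 31 mm. The point is on its axis, half-way up (15.5 mm above its underside), z up. 62 g.
- tin_b_mid (a point): Open balm tin, the other of two alike (either may be used): bamboo sleeve 70 mm across and 24 mm high, with a narrower (58 mm) aluminium cup of pink balm standing out of it to 31 mm. The point is on its axis, half-way up (15.5 mm above its underside), z up. 62 g.
- spatula: Palette knife, 231 mm long, bystander; origin at the middle of its underside.
- marker: Felt marker, 132 mm long, bystander; origin at the middle of its underside.
- tweezer: Steel tweezers, 132 mm long, bystander; origin at the middle of their underside.
- lid_loose: Bamboo tin lid lying liner up, 71 mm across and 17 mm high, bystander; origin at the middle of its underside.

How it is judged:
By the outcome, as a careful person would: the job done as asked, in the order asked, and still so for the second after the job is handed in, with the robot touching nothing.
It also fails if it takes over 70 s, if anything falls off the work surface, if the arm or the gripper's body presses on something with over 40 N, if the wrist force passes 120 N, or if a joint passes its speed limit or range.

## Robot

A 7-joint arm with a two-finger parallel gripper is mounted at the origin on a cart in front of the work surface, level with it; the furniture and walls round the work are solid. World frame = base frame: x ahead of the robot, y to its left, z up, the work surface at z = 0. Lengths are in m, angles in rad, forces in N, time in s.
With the tool pointing down it reaches from about 0.4 to 0.85 m from the base axis. Payload 10.4 kg.
Tool frame: the origin (TCP) lies at the very end of the fingers, on their centre line; the grasp point (between the pads) lies 19 mm behind it; x points along the fingers, y is the direction in which the jaws open and shut, and the axes are right-handed (so a half turn about x gives the same grasp; the last joint's range is limited). The gripper opens to 85 mm and grips with 20 to 120 N. Pads are 22 mm wide; open, the fingers measure 114 mm over their backs; the gripper's body (76 mm by 85 mm) begins 54 mm behind the grasp point. The pads swing forward as they close: fully open they stand 13 mm farther back than shut.
Start: joints at [1.191, 0.332, -0.065, 1.46, 0.022, 1.35, -0.088], TCP at [0.218, -0.586, 0.231] pointing down, gripper open.
Joint ranges: [-2.6, 2.6], [-0.5, 2.12], [-1.47, 1.34], [0.16, 2.42], [-1.27, 4.41], [0.06, 2.06], [-2.6, 2.6]. Speed limits (rad/s): [2.22, 2.22, 2.79, 2.79, 3.14, 3.14, 3.14].

## Interface

Orientations are given as a unit quaternion [x, y, z, w].
In Python, from workcell import monitor, camera, ticket, regions_of gives the robot as it stands.
- The arm moves only by the tool step_arm, never from a script. Its argument "increments" is a list of rows, each a list of 5 numbers: the finger opening in m, from 0 to 0.0854, then the shift along the world's x, y, z in m, then the turn about the world's z in rad. A call has 1 to 12 rows; each row shifts and turns the commanded pose from where the row before left it; what a row does not reach is not made up. A row lasts 1/12 s, in which the tool goes at most 41.7 mm and 7.16 degrees, less where a joint would pass 70% of its speed; a pose out of reach is approached as far as the arm can. A call with a gripper value outside its range is refused whole. The fingers move at their own pace and stop on an object; "force" is the grip in N (left out, the last holds). Time passes only in rows, so rows that do not move let the fingers close. It gives the time, the measured TCP pose, the force and the opening at its end, in the units of the state.
- monitor.get_obs(): the state, without advancing time (a new reading comes with each control period).
- camera(name): name is "scene" or "top" or "wrist"; returns a dict with "color" (400x640x3 uint8, red, green, blue), "range_z" (400x640 float32, m along the optical axis (not along the pixel's ray), 0 where there is no reading), "fx", "fy", "cx", "cy" (pixels), "cam_to_world" (4x4, takes a point from camera to world coordinates). Camera axes: x right, y up, looking along -z (the intrinsics and any distortion apply to the point x, -y, -z); pixel columns grow to the right and rows downward; lengths in m; the calibration is good to about 2 mm. A picture is of the moment at which its call begins.
- ticket.hand_in(): hands the job in, once; it reports no verdict.
Trained networks look in a picture, given as the dict that the camera call returned (one of the last four; its "shot" number tells which), for a name from the list of things; names that differ only in an ending like _2 or _b are one class to them, and where a whole thing is asked for, a point or a joint stands for the part that bears it (a point fixed in the world has none). Each returns a list of dicts, best first, with "p" (0 to 1); they miss things now and then, are a little off and sometimes report something else, mostly with a low value. They report only what shows in the picture. A call takes as long as a camera call.
- regions_of(picture, query): "region" (400x640 bool, what is visible of it) and "centre" ([row, column] in pixels, amid what is visible of it).
The state is a dict: "clock": time; "joint_pos": joint angles; "joint_velocities": joint speeds; "tau": joint torques, N m; "position": TCP position; "ee_rot": TCP orientation; "ft_force": force on the tool from outside, world axes, zero at the start; "torque": the same for the moment, N m; "grip_width": opening from 0.0 (shut) to 1.0 (fully open).
Only numpy, scipy, OpenCV 4.12 (cv2) and the standard library are available. Lean on these libraries where they do the work, as an engineer would, in place of code of your own. Each camera call takes 0.05 s, during which the arm holds its last target. There are 200 camera calls.

## Working session

There is one attempt and no reset: what is moved stays moved. The work goes in short steps, Python scripts to look and compute and a tool call to move; the robot and the scene stay as the last step left them, time stands still between calls to the robot, and variables do not carry over. Pictures are saved under pics/ and viewed, about 8 in all and at most 12, crops included, and the job is handed in when it is done.

Besides the shell and the picture viewer there is one more tool, called after "Emit:" by a JSON object that holds its "method" and its "body", one argument or row to a line. step_arm: Moves the arm, as the interface text tells. Its arguments: {"type":"object","properties":{"increments":{"type":"array"},"force":{"type":"number"}},"required":["increments"]}

```bash
mkdir -p pics; ls; cat > h.py <<'E'
import numpy as np, cv2
from workcell import monitor, camera, ticket, regions_of
def world(p, v, u, z=None):
    d=p["range_z"][v,u] if z is None else z
    c=np.stack([(u-p["cx"])/p["fx"]*d, -(v-p["cy"])/p["fy"]*d, -d*np.ones_like(d)],-1)
    return c@p["cam_to_world"][:3,:3].T+p["cam_to_world"][:3,3]
def cloud(p):
    v,u=np.mgrid[0:400,0:640]
    return world(p,v,u)
def save(p,n): cv2.imwrite("pics/"+n, p["color"][...,::-1])
def st():
    o=monitor.get_obs(); print({k:np.round(o[k],4).tolist() for k in ("clock","position","ee_rot","ft_force","torque","grip_width","joint_pos")})
E
python3 - <<'E'
from h import *
st()
ps={}
for n in ("scene","top"):
    p=camera(n); ps[n]=p
    W=cloud(p)
    print(n,{k:v for k,v in p.items() if np.ndim(v)==0}, p.keys())
    for q in ("hub_face","feeder","star_wheel","wheel_mid","tin_a_mid","spatula","marker","tweezer","lid_loose"):
        for r in regions_of(p,q)[:3]:
            m=r["region"]&(p["range_z"]>0); w=W[m]
            if len(w): print(q,round(r["p"],2),np.round(r["centre"]),m.sum(),"med",np.round(np.median(w,0),3),"lo",np.round(np.percentile(w,2,axis=0),3),"hi",np.round(np.percentile(w,98,axis=0),3))
cv2.imwrite("pics/a.png",cv2.resize(np.vstack([ps["scene"]["color"],ps["top"]["color"]])[...,::-1],(480,600)))
save(ps["top"],"top.png")
E
```

```text
pics
{'clock': 0.0, 'position': [0.2182, -0.5853, 0.2305], 'ee_rot': [-0.6958, -0.1259, 0.696, -0.125], 'ft_force': [-0.304, 0.7047, 0.444], 'torque': [0.0077, -0.001, -0.0231], 'grip_width': 1.0062, 'joint_pos': [1.1914, 0.3329, -0.0647, 1.461, 0.0216, 1.3499, -0.0885]}
scene {'fx': 387.7476589002992, 'fy': 387.7476589002992, 'cx': 318.1895384616229, 'cy': 200.36651122351626, 'shot': 1} dict_keys(['color', 'range_z', 'fx', 'fy', 'cx', 'cy', 'cam_to_world', 'shot'])
hub_face 0.88 [142. 375.] 6281 med [ 0.561 -0.133  0.045] lo [ 0.458 -0.26   0.017] hi [ 0.686 -0.041  0.062]
feeder 0.59 [139. 376.] 6323 med [ 0.561 -0.134  0.045] lo [ 0.458 -0.261  0.018] hi [ 0.687 -0.041  0.062]
star_wheel 0.65 [228. 287.] 1553 med [0.513 0.192 0.01 ] lo [0.478 0.134 0.   ] hi [0.575 0.232 0.047]
wheel_mid 0.87 [229. 289.] 1523 med [0.513 0.192 0.011] lo [0.478 0.135 0.002] hi [0.574 0.232 0.047]
tin_a_mid 0.84 [191. 241.] 678 med [0.658 0.216 0.027] lo [0.634 0.183 0.005] hi [0.694 0.245 0.031]
spatula 0.65 [284. 354.] 960 med [0.327 0.174 0.006] lo [0.313 0.053 0.   ] hi [0.342 0.266 0.018]
marker
[... 1143 characters left out ...]
.] 992 med [0.526 0.18  0.01 ] lo [ 0.483  0.134 -0.001] hi [0.575 0.229 0.048]
tin_a_mid 0.89 [137. 278.] 466 med [0.667 0.209 0.028] lo [0.636 0.18  0.013] hi [0.702 0.24  0.033]
tin_a_mid 0.22 [189. 293.] 1062 med [0.528 0.18  0.01 ] lo [ 0.482  0.134 -0.002] hi [0.578 0.231 0.048]
spatula 0.64 [260. 293.] 632 med [0.33  0.16  0.006] lo [ 0.315  0.054 -0.003] hi [0.344 0.264 0.019]
marker 0.62 [249. 222.] 289 med [0.355 0.352 0.014] lo [ 0.336  0.29  -0.002] hi [0.375 0.408 0.019]
marker 0.19 [173. 410.] 6655 med [ 0.574 -0.152  0.045] lo [ 0.464 -0.262  0.032] hi [ 0.689 -0.045  0.063]
lid_loose 0.77 [215. 228.] 527 med [0.449 0.346 0.015] lo [ 0.418  0.313 -0.001] hi [0.481 0.38  0.019]
```

```bash
python3 - <<'E'
import cv2
a=cv2.imread("pics/top.png")
cv2.imwrite("pics/top2.png",cv2.resize(a[80:300,190:490],None,fx=2.6,fy=2.6,interpolation=cv2.INTER_CUBIC))
E
```

```text
(no output)
```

View pics/top2.png

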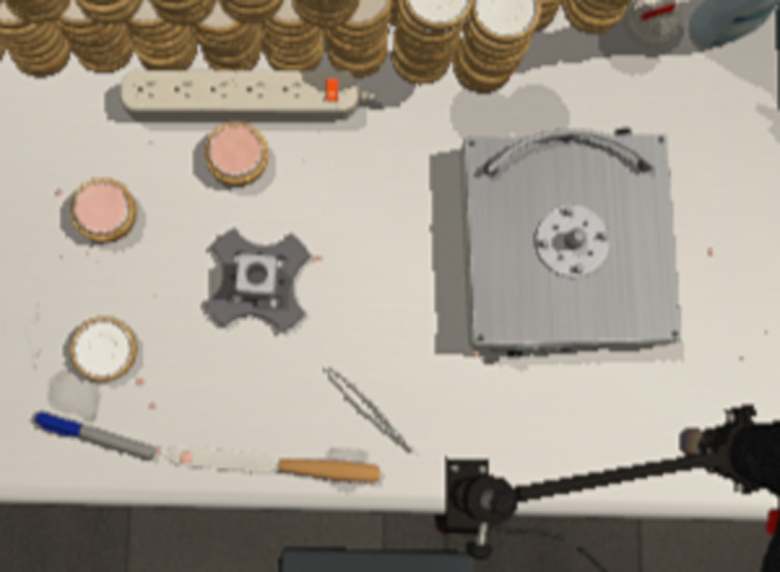

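View pics/a.png

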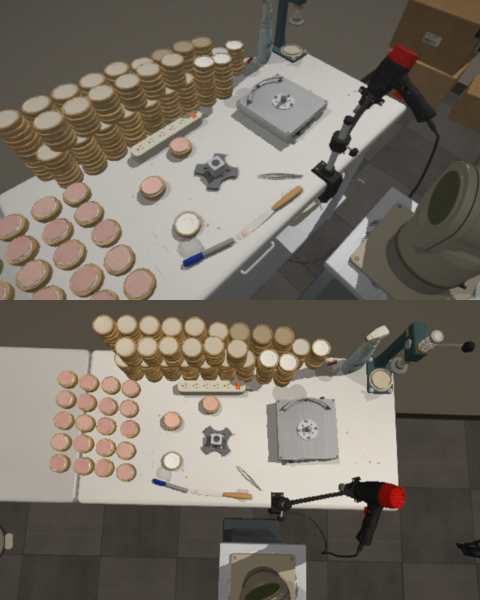

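The picture shows two tins standing apart (crop 236,153 and 103,210), the wheel at (257,273), and the hub at (571,240) with its studs near the casing axes. A heat gun on a stand (490,490 to 760,440) lies on the arm's way in, so I measure its height.

```bash
python3 - <<'E'
from h import *
from scipy.ndimage import label
P=[]
for n in ("scene","top"):
    p=camera(n); W=cloud(p); P.append(W[p["range_z"]>0])
    b=(W[...,2]>.038)&(W[...,2]<.056)&(abs(W[...,0]-.525)<.06)&(abs(W[...,1]-.18)<.06)&(p["range_z"]>0)
    t=W[b]; print(n,"boss",b.sum(),t.mean(0).round(4),np.percentile(t,[3,97],axis=0).round(3).tolist(), cv2.minAreaRect(t[:,:2].astype(np.float32)*1000))
    pl=(W[...,2]>.006)&(W[...,2]<.016)&(abs(W[...,0]-.525)<.08)&(abs(W[...,1]-.18)<.08)&(p["range_z"]>0)
    print(" plate",cv2.minAreaRect(W[pl][:,:2].astype(np.float32)*1000))
    s=(W[...,2]>.058)&(abs(W[...,0]-.575)<.06)&(abs(W[...,1]+.15)<.06)&(p["range_z"]>0)
    print(" spindle",s.sum(),W[s].mean(0).round(4))
    d=(W[...,2]>.037)&(W[...,2]<.049)&(abs(W[...,0]-.575)<.13)&(abs(W[...,1]+.15)<.13)&(p["range_z"]>0)
    print(" deck",cv2.minAreaRect(W[d][:,:2].astype(np.float32)*1000))
    for x,y in ((.667,.209),(.60,.35)):
        s=(W[...,2]>.025)&(W[...,2]<.04)&(np.hypot(W[...,0]-x,W[...,1]-y)<.05)&(p["range_z"]>0)
        print(" tin",s.sum(),W[s].mean(0).round(4))
P=np.vstack(P)
print("max height grid, rows x 0.0..0.85 cols y -0.7..0.5")
ys=np.arange(-.7,.5,.1);print("      ",ys.round(1))
for x in np.arange(0.0,.9,.1):
    print(round(x,1),[ (lambda q: round(float(np.percentile(q[:,2],99.5)),2) if len(q)>3 else None)(P[(P[:,0]>=x)&(P[:,0]<x+.1)&(P[:,1]>=y)&(P[:,1]<y+.1)]) for y in ys])
E
```

```text
scene boss 263 [0.5262 0.1838 0.0448] [[0.508, 0.164, 0.039], [0.546, 0.202, 0.048]] ((527.877685546875, 182.5384521484375), (39.70343780517578, 41.8516731262207), 85.26657104492188)
 plate ((527.1788330078125, 182.4480743408203), (111.0899887084961, 110.2671127319336), 85.52336120605469)
 spindle 60 [ 0.5705 -0.1525  0.0676]
 deck ((576.3310546875, -155.68508911132812), (236.7893829345703, 227.25633239746094), 3.2641823291778564)
 tin 453 [0.6737 0.2114 0.029 ]
 tin 531 [0.5994 0.3545 0.0282]
top boss 153 [0.5297 0.1821 0.0455] [[0.51, 0.163, 0.041], [0.549, 0.201, 0.05]] ((530.0462036132812, 182.40838623046875), (40.129268646240234, 40.355106353759766), 85.75244903564453)
 plate ((530.1442260742188, 179.99978637695312), (114.61742401123047, 143.35189819335938), 0.3000151813030243)
 spindle 54 [ 0.5729 -0.1538  0.0689]
 deck ((578.511962890625, -155.89422607421875), (231.54702758789062, 226.41261291503906), 3.0684523582458496)
 tin 333 [0.672  0.211  0.0289]
 tin 317 [0.601  0.3548 0.0284]
max height grid, rows x 0.0..0.85 cols y -0.7..0.5
       [-0.7 -0.6 -0.5 -0.4 -0.3 -0.2 -0.1 -0.   0.1  0.2  0.3  0.4]
0.0 [-0.89, -0.88, -0.61, -0.44, -0.05, 0.02, 0.33, 0.33, 0.02, -0.89, -0.89, -0.88]
0.1 [-0.89, 0.35, -0.86, 0.17, 0.16, 0.01, 0.02, 0.02, 0.01, -0.89, -0.89, -0.89]
0.2 [0.27, 0.35, 0.0, 0.23, 0.16, 0.0, 0.23, 0.0, 0.0, 0.0, 0.0, 0.0]
0.3 [-0.89, 0.0, 0.0, 0.28, 0.22, 0.16, 0.24, 0.02, 0.02, 0.02, 0.02, 0.03]
0.4 [None, 0.01, 0.0, 0.0, 0.05, 0.05, 0.05, 0.01, 0.01, 0.01, 0.02, 0.03]
0.5 [None, 0.0, 0.0, 0.0, 0.05, 0.07, 0.05, 0.0, 0.05, 0.05, 0.03, 0.03]
0.6 [None, 0.0, 0.01, 0.01, 0.06, 0.07, 0.06, 0.0, 0.03, 0.03, 0.03, 0.03]
0.7 [None, 0.41, 0.41, 0.01, 0.03, 0.01, 0.17, 0.22, 0.22, 0.22, 0.22, 0.22]
0.8 [0.29, 0.35, 0.34, 0.32, 0.33, 0.31, 0.32, 0.34, 0.37, 0.4, 0.43, 0.44]
```

Emit:
{"method": "step_arm", "body": {
  "increments": [
    [0.085, 0, 0, 0.034, 0],
    [0.085, 0, 0, 0.034, 0],
    [0.085, 0, 0, 0.034, 0],
    [0.085, 0, 0, 0.034, 0],
    [0.085, 0, 0, 0.034, 0],
    [0.085, 0.02, 0.024, 0, 0],
    [0.085, 0.024, 0.029, 0, 0],
    [0.085, 0.024, 0.029, 0, 0],
    [0.085, 0.024, 0.029, 0, 0],
    [0.085, 0.024, 0.029, 0, 0],
    [0.085, 0.024, 0.029, 0, 0],
    [0.085, 0.024, 0.029, 0, 0]
  ]
}}

```text
clock: 2.1
position: [0.3831, -0.386, 0.4016]
ee_rot: [0.696, 0.125, -0.696, 0.126]
ft_force: [0.7, -0.4, -0.7]
grip_width: 0.995
```

Emit:
{"method": "step_arm", "body": {
  "increments": [
    [0.085, 0.024, 0.029, 0, -0.054],
    [0.085, 0.024, 0.029, 0, -0.054],
    [0.085, 0.024, 0.029, 0, -0.054],
    [0.085, 0.024, 0.029, 0, -0.054],
    [0.085, 0.024, 0.029, 0, -0.054],
    [0.085, 0.024, 0.029, 0, -0.054],
    [0.085, 0.024, 0.029, 0, -0.054],
    [0.085, 0.022, 0.029, -0.02, -0.054],
    [0.085, 0, 0, -0.038, 0],
    [0.085, 0, 0, -0.038, 0],
    [0.085, 0, 0, -0.03, 0],
    [0.085, 0, 0, 0, 0]
  ]
}}

```text
clock: 3.1
position: [0.5696, -0.1552, 0.2688]
ee_rot: [-0.703, 0.026, 0.71, 0.027]
ft_force: [-1.2, -0.1, 0.0]
grip_width: 0.998
```

```bash
python3 - <<'E'
from h import *
st(); p=camera("wrist"); W=cloud(p); np.savez("w1.npz",**{k:v for k,v in p.items()})
print(p["cam_to_world"].round(3),p["fx"])
save(p,"w1.png")
for r in regions_of(p,"hub_face")[:2]: print(r["p"],r["centre"])
E
```

```text
{'clock': 3.1, 'position': [0.5696, -0.1552, 0.2688], 'ee_rot': [-0.7032, 0.0258, 0.71, 0.0271], 'ft_force': [-1.2041, -0.0642, 0.031], 'torque': [0.0156, 0.0972, 0.0146], 'grip_width': 0.998, 'joint_pos': [0.5184, 0.2741, -0.4049, 1.4737, 0.107, 1.4255, -1.5351]}
[[-0.076  0.953  0.293  0.643]
 [-0.997 -0.072 -0.024 -0.161]
 [-0.001 -0.294  0.956  0.412]
 [ 0.     0.     0.     1.   ]] 301.86433347262516
0.87 [145.8, 323.0]
```

View pics/w1.png

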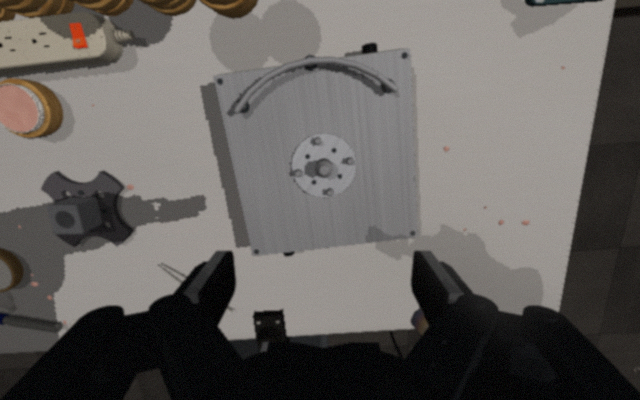

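The picture shows the hub at (323,165), spindle tip near (324,168), studs near (319,141), (348,160), (328,191) and (296,173), and dark screw holes between them.

```bash
python3 - <<'E'
from h import *
p=dict(np.load("w1.npz")); W=cloud(p)
def plane(v,u,z):
    d=world(p,v,u,np.ones(np.shape(v)))-p["cam_to_world"][:3,3]
    c=p["cam_to_world"][:3,3]; return c+d*((z-c[2])/d[...,2:3])
s=(W[...,2]>.066)&(np.hypot(W[...,0]-.572,W[...,1]+.154)<.03); print("spindle",s.sum(),W[s].mean(0).round(4))
hf=(W[...,2]>.044)&(np.hypot(W[...,0]-.572,W[...,1]+.154)<.045); print(np.median(W[hf],0).round(4))
m=(W[...,2]>.0515)&(W[...,2]<.062)&(np.hypot(W[...,0]-.572,W[...,1]+.154)<.045)&(np.hypot(W[...,0]-.572,W[...,1]+.154)>.02)
n,l,_,c=cv2.connectedComponentsWithStats(m.astype(np.uint8))
for i in range(1,n): 
    w=W[l==i]; print((l==i).sum(),c[i].round(1),w.mean(0).round(4),w.max(0).round(3))
A=np.array([(141,319),(160,348),(191,328),(173,296)]); X=plane(A[:,0],A[:,1],.056); print(X.round(4),X.mean(0).round(4))
D=X-X.mean(0); print(np.degrees(np.arctan2(D[:,1],D[:,0])).round(1), np.hypot(D[:,0],D[:,1]).round(4))
b=cv2.resize(p["color"][120:210,275:375,::-1],None,fx=6,fy=6,interpolation=cv2.INTER_CUBIC); cv2.imwrite("pics/hub.png",b)
E
```

```text
spindle 12828 [ 0.5842 -0.1546  0.3517]
[ 0.5831 -0.1542  0.3509]
48 [316.9 140.2] [ 0.6068 -0.1506  0.0572] [ 0.61  -0.146  0.06 ]
1 [299. 150.] [ 0.5963 -0.1283  0.0518] [ 0.596 -0.128  0.052]
1 [306. 150.] [ 0.5957 -0.1366  0.0516] [ 0.596 -0.137  0.052]
1 [333. 151.] [ 0.5921 -0.1686  0.0518] [ 0.592 -0.169  0.052]
1 [300. 155.] [ 0.5903 -0.1289  0.0516] [ 0.59  -0.129  0.052]
1 [345. 155.] [ 0.5862 -0.1825  0.0516] [ 0.586 -0.183  0.052]
1 [341. 157.] [ 0.5843 -0.1776  0.0521] [ 0.584 -0.178  0.052]
45 [348.9 160.4] [ 0.5803 -0.1865  0.0574] [ 0.584 -0.183  0.06 ]
1 [301. 165.] [ 0.5782 -0.1289  0.0515] [ 0.578 -0.129  0.052]
48 [297.3 172.3] [ 0.5707 -0.1241  0.0569] [ 0.575 -0.12   0.059]
45 [328.9 191.3] [ 0.5443 -0.1602  0.057 ] [ 0.548 -0.157  0.06 ]
[[ 0.6055 -0.153   0.056 ]
 [ 0.5807 -0.1855  0.056 ]
 [ 0.5445 -0.1591  0.056 ]
 [ 0.5697 -0.1224  0.056 ]] [ 0.5751 -0.155   0.056 ]
[   3.8  -79.6 -172.3   99.3] [0.0305 0.031  0.0309 0.0331]
```

View pics/hub.png

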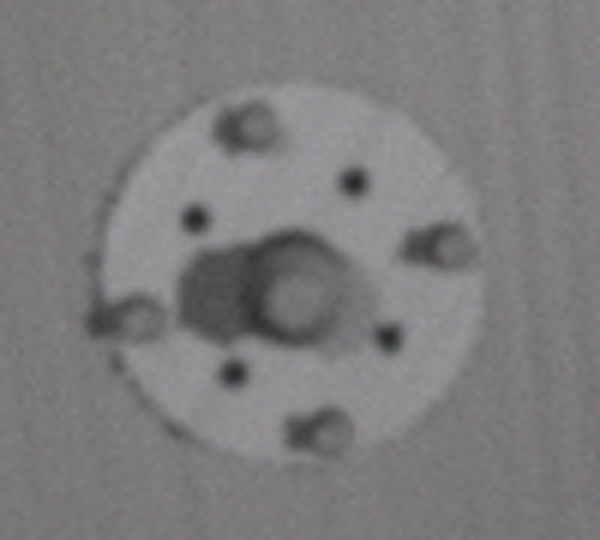

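Emit:
{"method": "step_arm", "body": {
  "increments": [
    [0.085, -0.004, 0.034, 0, 0],
    [0.085, -0.004, 0.034, -0.012, 0],
    [0.085, -0.004, 0.034, -0.012, 0],
    [0.085, -0.004, 0.034, -0.012, 0],
    [0.085, -0.004, 0.034, -0.012, 0],
    [0.085, -0.004, 0.034, -0.012, 0],
    [0.085, -0.004, 0.034, -0.012, 0],
    [0.085, -0.004, 0.034, -0.012, 0],
    [0.085, -0.004, 0.034, -0.012, 0],
    [0.085, -0.004, 0.032, -0.012, 0],
    [0.085, 0, 0, 0, 0]
  ]
}}

```text
clock: 4.12
position: [0.531, 0.1901, 0.1687]
ee_rot: [0.707, -0.022, -0.706, -0.025]
ft_force: [-1.4, 0.7, -0.0]
grip_width: 0.996
```

```bash
python3 - <<'E'
from h import *
st(); p=camera("wrist"); W=cloud(p); np.savez("w2.npz",**p); save(p,"w2.png")
b=(W[...,2]>.040)&(W[...,2]<.056)&(abs(W[...,0]-.528)<.04)&(abs(W[...,1]-.183)<.04)
t=W[b].astype(np.float32)*1000
print(b.sum(),np.median(t[:,2]),cv2.minAreaRect(t[:,:2]))
# inner robust rectangle: sweep of yaw minimising area on 1-99 percentiles
best=min(((np.prod(np.ptp(np.percentile(t[:,:2]@np.array([[np.cos(a),-np.sin(a)],[np.sin(a),np.cos(a)]]),[1,99],axis=0),axis=0)),a) for a in np.radians(np.arange(-20,20,.5))))
a=best[1];R=np.array([[np.cos(a),-np.sin(a)],[np.sin(a),np.cos(a)]]);q=np.percentile(t[:,:2]@R,[1,99],axis=0)
print(np.degrees(a),q,R@q.mean(0))
E
```

```text
{'clock': 4.1167, 'position': [0.531, 0.1901, 0.1687], 'ee_rot': [0.7071, -0.0224, -0.7064, -0.0251], 'ft_force': [-1.3699, 0.6764, -0.003], 'torque': [0.0418, 0.0324, 0.0486], 'grip_width': 0.996, 'joint_pos': [0.0973, 0.3012, -0.6145, 1.6838, 0.1807, 1.2119, -2.1973]}Traceback (most recent call last):
  File "<stdin>", line 5, in <module>
cv2.error: OpenCV(4.12.0) /io/opencv/modules/imgproc/src/convhull.cpp:143: error: (-215:Assertion failed) total >= 0 && (depth == CV_32F || depth == CV_32S) in function 'convexHull'
```

View pics/w2.png

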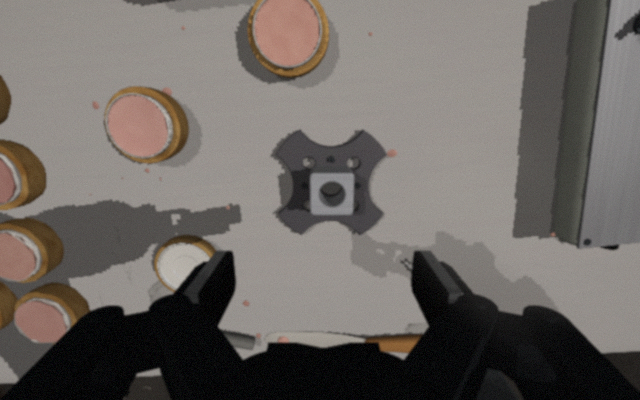

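The picture shows the wheel (boss at 332,193), one tin at (288,33) and the other at (142,124).

```bash
python3 - <<'E'
from h import *
p=dict(np.load("w2.npz")); W=cloud(p)
print(W[193,318],W[193,350],p["range_z"][185:200:5,310:356:5])
def plane(A,z):
    A=np.array(A,float); c=p["cam_to_world"][:3,3]
    d=world(p,A[:,0],A[:,1],np.ones(len(A)))-c; return c+d*((z-c[2])/d[:,2:3])
# boss top face: bright pixels
g=cv2.cvtColor(p["color"],cv2.COLOR_RGB2GRAY); m=np.zeros_like(g); m[150:225,295:370]=(g[150:225,295:370]>115)
n,l,s,c=cv2.connectedComponentsWithStats(m)
i=l[207,320]; print(i,s[i],c[i])
cs,_=cv2.findContours((l==i).astype(np.uint8),cv2.RETR_EXTERNAL,cv2.CHAIN_APPROX_NONE)
B=cv2.boxPoints(cv2.minAreaRect(cs[0])); X=plane(B[:,::-1],.046); print(B,X.round(4),X.mean(0).round(4))
e=X[1]-X[0];f=X[2]-X[1];print(np.hypot(*e[:2]),np.hypot(*f[:2]),np.degrees(np.arctan2(e[1],e[0])),np.degrees(np.arctan2(f[1],f[0])))
for r in regions_of(p,"tin_a_mid") if 0 else []: pass
T=plane([(33,288),(124,142)],.031); print("tins top centre",T.round(4))
E
```

```text
[0.52885519 0.19547091 0.0390739 ] [0.52922609 0.16607662 0.04773428] [[0.2713967  0.27354515 0.27208877 0.319695   0.3201174  0.32024255
  0.3204206  0.27210963 0.2719553  0.3081073 ]
 [0.27353197 0.27445915 0.3126225  0.32179284 0.32118264 0.32230306
  0.3130004  0.27352315 0.2739581  0.31187776]
 [0.27632973 0.27512738 0.29589108 0.31427044 0.31809697 0.31400332
  0.2995726  0.2761225  0.27632463 0.31227455]]
3 [ 311  173   43   42 1141] [331.55565294 193.22874671]
[[311. 173.]
 [353. 173.]
 [353. 214.]
 [311. 214.]] [[0.5497 0.2001 0.046 ]
 [0.5472 0.1625 0.046 ]
 [0.5082 0.164  0.046 ]
 [0.5109 0.2032 0.046 ]] [0.529  0.1825 0.046 ]
0.03773554051231649 0.03896581386723294 -93.8811243702589 177.69050566807172
tins top centre [[0.6668 0.2107 0.031 ]
 [0.6022 0.3506 0.031 ]]
```

Emit:
{"method": "step_arm", "body": {
  "increments": [
    [0.085, -0.002, -0.0075, -0.02, 0],
    [0.085, 0, 0, -0.034, 0],
    [0.085, 0, 0, -0.036, 0],
    [0.085, 0, 0, -0.034, 0],
    [0.085, 0, 0, -0.02, 0],
    [0.085, 0, 0, -0.009, 0],
    [0.085, 0, 0, 0, 0],
    [0.03, 0, 0, 0, 0],
    [0.03, 0, 0, 0, 0],
    [0.03, 0, 0, 0, 0],
    [0.03, 0, 0, 0, 0],
    [0.03, 0, 0, 0, 0]
  ],
  "force": 60
}}

```text
clock: 5.17
position: [0.5319, 0.1761, 0.0165]
ee_rot: [0.708, -0.026, -0.705, -0.027]
ft_force: [-0.1, 3.5, 9.6]
grip_width: 0.461
```

Emit:
{"method": "step_arm", "body": {
  "increments": [
    [0.03, 0, 0, 0.01, 0],
    [0.03, 0, 0, 0.03, 0],
    [0.03, 0, 0, 0.04, 0],
    [0.03, 0.0046, -0.0333, 0.03, -0.0555],
    [0.03, 0.0046, -0.0333, 0.02, -0.0555],
    [0.03, 0.0046, -0.0333, 0, -0.0555],
    [0.03, 0.0046, -0.0333, 0, -0.0555],
    [0.03, 0.0046, -0.0333, 0, -0.0555],
    [0.03, 0.0046, -0.0333, 0, -0.0555],
    [0.03, 0.0046, -0.0333, 0, -0.0555],
    [0.03, 0.0046, -0.0333, 0, -0.0555],
    [0.03, 0.0046, -0.0333, 0, -0.0555]
  ]
}}

```text
clock: 6.17
position: [0.5708, -0.1241, 0.1426]
ee_rot: [-0.678, 0.201, 0.678, 0.201]
ft_force: [1.1, 1.2, -4.4]
grip_width: 0.46
```

Emit:
{"method": "step_arm", "body": {
  "increments": [
    [0.03, 0.0046, -0.0333, 0, -0.0555],
    [0.03, 0, 0, 0, 0],
    [0.03, 0, 0, 0, 0],
    [0.03, 0, 0, 0, 0]
  ]
}}

```text
clock: 6.5
position: [0.5756, -0.1551, 0.1423]
ee_rot: [-0.672, 0.219, 0.673, 0.219]
ft_force: [0.7, 0.2, -4.1]
grip_width: 0.456
```

```bash
python3 - <<'E'
from h import *
st()
P={n:camera(n) for n in ("wrist","top","scene")}
cv2.imwrite("pics/w3.png",np.vstack([P["wrist"]["color"][:,:], cv2.resize(P["top"]["color"][120:220,350:510],(640,400))])[::1,:,::-1][:,:].copy() if 0 else cv2.resize(np.vstack([P["wrist"]["color"],cv2.resize(P["top"]["color"][120:220,350:510],(640,400))])[...,::-1],(480,600)))
for n,p in P.items():
    np.savez("w3%s.npz"%n,**p); W=cloud(p)
    for z0,z1 in ((.115,.19),):
        m=(W[...,2]>z0)&(W[...,2]<z1)&(abs(W[...,0]-.575)<.075)&(abs(W[...,1]+.155)<.075)&(p["range_z"]>0)
        t=W[m]; 
        if len(t): print(n,len(t),np.percentile(t,[1,50,99],axis=0).round(4).tolist())
        h,e=np.histogram(t[:,2],bins=np.arange(z0,z1,.005)); print(dict(zip(e.round(3).tolist(),h.tolist())))
E
```

```text
{'clock': 6.5, 'position': [0.5756, -0.1551, 0.1423], 'ee_rot': [-0.6721, 0.2188, 0.6726, 0.2191], 'ft_force': [0.6999, 0.2496, -4.056], 'torque': [0.0615, 0.0132, 0.0278], 'grip_width': 0.4557, 'joint_pos': [0.4708, 0.3563, -0.3485, 1.6365, 0.129, 1.1723, -2.1083]}
wrist 24439 [[0.5509, -0.2139, 0.1305], [0.5864, -0.1602, 0.1423], [0.634, -0.1278, 0.1884]]
{0.115: 0, 0.12: 0, 0.125: 195, 0.13: 569, 0.135: 11253, 0.14: 453, 0.145: 521, 0.15: 701, 0.155: 881, 0.16: 964, 0.165: 1075, 0.17: 5973, 0.175: 441, 0.18: 870}
top 808 [[0.5117, -0.1814, 0.1273], [0.5563, -0.1403, 0.1368], [0.602, -0.0906, 0.1849]]
{0.115: 0, 0.12: 1, 0.125: 21, 0.13: 202, 0.135: 344, 0.14: 21, 0.145: 13, 0.15: 27, 0.155: 15, 0.16: 21, 0.165: 35, 0.17: 86, 0.175: 8, 0.18: 6}
scene 1289 [[0.5095, -0.2055, 0.1272], [0.5609, -0.1399, 0.137], [0.6301, -0.0898, 0.1881]]
{0.115: 0, 0.12: 0, 0.125: 73, 0.13: 217, 0.135: 444, 0.14: 32, 0.145: 38, 0.15: 43, 0.155: 64, 0.16: 65, 0.165: 76, 0.17: 152, 0.175: 27, 0.18: 25}
```

View pics/w3.png

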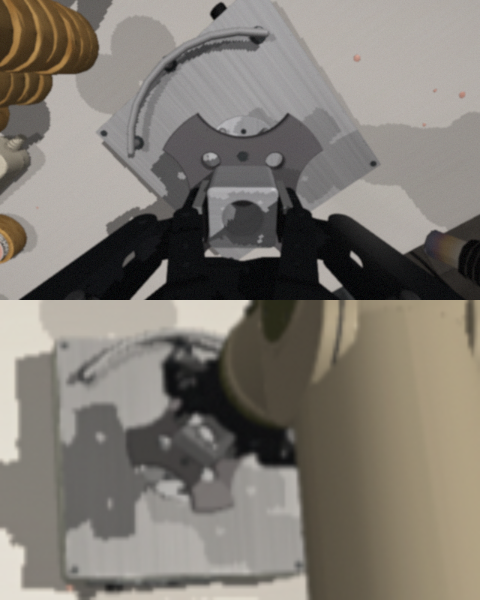

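The wheel hangs level in the gripper (boss at 240,215, stud holes at 210,158 and 274,160 in the upper half), above the hub. Now I measure its axis against the hub in this same camera.

```bash
python3 - <<'E'
from h import *
p=dict(np.load("w3wrist.npz")); W=cloud(p)
m=(W[...,2]>.168)&(W[...,2]<.180)&(abs(W[...,0]-.575)<.05)&(abs(W[...,1]+.155)<.05)
n,l,s,c=cv2.connectedComponentsWithStats(m.astype(np.uint8)); i=1+np.argmax(s[1:,4]); t=W[l==i]; print(s[i],c[i],np.median(t[:,2]))
def plane(A,z):
    A=np.array(A,float); c=p["cam_to_world"][:3,3]
    d=world(p,A[:,0],A[:,1],np.ones(len(A)))-c; return c+d*((z-c[2])/d[:,2:3])
a=np.radians(53.9); R=np.array([[np.cos(a),-np.sin(a)],[np.sin(a),np.cos(a)]])
u=t[:,:2]@R   # columns: jaw dir, tool forward dir
q=np.percentile(u,[1,99],axis=0); print("boss extents",np.ptp(q,axis=0),"centre",(R@q.mean(0)).round(4))
# pocket: outline of plate's far edge circle fit
pl=(W[...,2]>.128)&(W[...,2]<.142)&(abs(W[...,0]-.59)<.09)&(abs(W[...,1]+.155)<.09)
im=np.zeros((400,640),np.uint8); im[pl]=255; im=cv2.morphologyEx(im,cv2.MORPH_CLOSE,np.ones((5,5)))
cv2.imwrite("pics/mask.png",im)
g=p["color"][150:350,230:420,::-1]; cv2.imwrite("pics/b3.png",cv2.resize(g,None,fx=3,fy=3,interpolation=cv2.INTER_CUBIC))
# pocket circle fit: first plate row per column between tips
E2=[(np.where(im[:,x])[0].min(),x) for x in range(275,375)]
X=plane(E2,.137)[:,:2]
from scipy.optimize import least_squares
f=least_squares(lambda v:np.hypot(X[:,0]-v[0],X[:,1]-v[1])-.037,X.mean(0)+[.03,-.02],loss="soft_l1",f_scale=.001); print("pocket",f.x,np.abs(f.fun).mean())
d=np.array([np.cos(a-np.pi/2),np.sin(a-np.pi/2)]); print("axis from pocket",f.x-.076*d)
H=plane([(211,280),(213,365)],.137)[:,:2]; print("holes",H,np.hypot(*(H[1]-H[0])),np.degrees(np.arctan2(*(H[1]-H[0])[::-1])),"axis",H.mean(0)-.0226*d)
E
```

```text
[ 242  244  162   86 6853] [322.57828688 284.80957245] 0.1730457586776789
boss extents [0.06027485 0.03881893] centre [ 0.5738 -0.1537]
pocket [ 0.63588367 -0.19921196] 0.00015727661775664494
axis from pocket [ 0.57447644 -0.15443304]
holes [[ 0.6062336  -0.14986414]
 [ 0.57914049 -0.18507801]] 0.0444303134861004 -127.57424059981264 axis [ 0.57442648 -0.15415524]
```

View pics/b3.png

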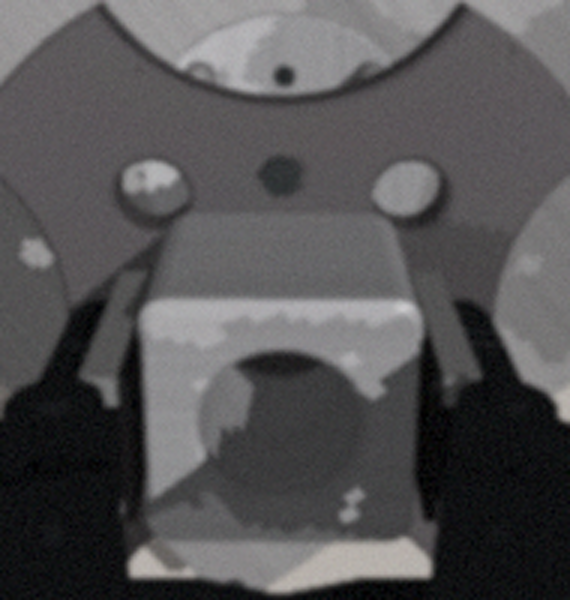

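Emit:
{"method": "step_arm", "body": {
  "increments": [
    [0.03, 0.001, -0.001, -0.02, 0],
    [0.03, 0, 0, -0.02, 0],
    [0.03, 0, 0, -0.008, 0],
    [0.03, 0, 0, -0.004, 0],
    [0.03, 0, 0, -0.003, 0],
    [0.03, 0, 0, -0.003, 0],
    [0.03, 0, 0, -0.003, 0],
    [0.03, 0, 0, 0, 0]
  ]
}}

```text
clock: 7.32
position: [0.5771, -0.1566, 0.0812]
ee_rot: [0.672, -0.219, -0.672, -0.219]
ft_force: [-0.0, -0.5, -4.3]
grip_width: 0.46
```

Emit:
{"method": "step_arm", "body": {
  "increments": [
    [0.03, 0, 0, -0.002, 0],
    [0.03, 0, 0, -0.002, 0],
    [0.03, 0, 0, -0.002, 0],
    [0.03, 0, 0, 0, 0]
  ]
}}

```text
clock: 7.65
position: [0.5768, -0.1566, 0.0747]
ee_rot: [-0.672, 0.219, 0.672, 0.219]
ft_force: [0.2, -0.2, -3.5]
grip_width: 0.459
```

Emit:
{"method": "step_arm", "body": {
  "increments": [
    [0.03, 0, 0, -0.0015, 0],
    [0.03, 0, 0, -0.0015, 0],
    [0.03, 0, 0, -0.001, 0],
    [0.03, 0, 0, 0, 0]
  ]
}}

```text
clock: 7.98
position: [0.5768, -0.1566, 0.0708]
ee_rot: [-0.672, 0.219, 0.672, 0.219]
ft_force: [-0.0, 0.8, -3.9]
grip_width: 0.458
```

Emit:
{"method": "step_arm", "body": {
  "increments": [
    [0.03, 0, 0, -0.001, 0],
    [0.03, 0, 0, -0.001, 0],
    [0.03, 0, 0, 0, 0]
  ]
}}

```text
clock: 8.23
position: [0.5769, -0.1567, 0.0689]
ee_rot: [-0.672, 0.219, 0.672, 0.219]
ft_force: [1.1, -0.1, -3.8]
grip_width: 0.457
```

Emit:
{"method": "step_arm", "body": {
  "increments": [
    [0.03, 0, 0, -0.001, 0],
    [0.03, 0, 0, -0.001, 0],
    [0.03, 0, 0, -0.001, 0],
    [0.03, 0, 0, 0, 0]
  ]
}}

```text
clock: 8.57
position: [0.5768, -0.1566, 0.0658]
ee_rot: [-0.672, 0.219, 0.672, 0.219]
ft_force: [0.4, -0.4, -2.5]
grip_width: 0.458
```

Emit:
{"method": "step_arm", "body": {
  "increments": [
    [0.03, 0, 0, -0.001, 0],
    [0.03, 0, 0, -0.001, 0],
    [0.03, 0, 0, 0, 0]
  ]
}}

```text
clock: 8.82
position: [0.577, -0.1566, 0.0646]
ee_rot: [0.672, -0.219, -0.672, -0.219]
ft_force: [-2.9, 1.5, 2.9]
grip_width: 0.458
```

Emit:
{"method": "step_arm", "body": {
  "increments": [
    [0.06, 0, 0, 0, 0],
    [0.06, 0, 0, 0, 0],
    [0.06, 0, 0, 0, 0],
    [0.085, 0, 0, 0.03, 0],
    [0.085, 0, 0, 0.036, 0],
    [0.085, 0, 0, 0.036, 0],
    [0.085, 0, 0, 0.03, 0],
    [0.085, 0, 0, 0, 0]
  ]
}}

```text
clock: 9.48
position: [0.5801, -0.1571, 0.2033]
ee_rot: [0.676, -0.219, -0.669, -0.219]
ft_force: [0.3, 0.5, 1.0]
grip_width: 0.994
```

```bash
python3 - <<'E'
from h import *
st(); p=camera("wrist"); W=cloud(p); np.savez("w4.npz",**p); save(p,"w4.png")
m=(W[...,2]>.05)&(W[...,2]<.08)&(np.hypot(W[...,0]-.575,W[...,1]+.155)<.062)&(np.hypot(W[...,0]-.575,W[...,1]+.155)>.035)
t=W[m];h,e=np.histogram(t[:,2],bins=np.arange(.05,.08,.002));print(dict(zip(e.round(3).tolist(),h.tolist())))
from numpy.linalg import lstsq
t=t[abs(t[:,2]-np.median(t[:,2]))<.006];c=lstsq(np.c_[t[:,:2]-[.575,-.155],np.ones(len(t))],t[:,2],rcond=None)[0];print("plate plane",c,"tilt deg",np.degrees(np.hypot(*c[:2])))
b=(W[...,2]>.085)&(W[...,2]<.115)&(np.hypot(W[...,0]-.575,W[...,1]+.155)<.03);print("boss top",np.median(W[b],0).round(4))
d=(W[...,2]>.035)&(W[...,2]<.052)&(np.hypot(W[...,0]-.575,W[...,1]+.155)<.11)&(np.hypot(W[...,0]-.575,W[...,1]+.155)>.08);print("deck",np.median(W[d],0)[2])
E
```

```text
{'clock': 9.4833, 'position': [0.5801, -0.1571, 0.2033], 'ee_rot': [0.676, -0.219, -0.6686, -0.2193], 'ft_force': [0.2995, 0.5485, 0.9678], 'torque': [-0.016, -0.0552, -0.0151], 'grip_width': 0.9944, 'joint_pos': [0.4752, 0.3107, -0.3524, 1.5618, 0.1118, 1.2784, -2.0939]}
{0.05: 32, 0.052: 38, 0.054: 48, 0.056: 140, 0.058: 3169, 0.06: 936, 0.062: 3, 0.064: 0, 0.066: 0, 0.068: 0, 0.07: 0, 0.072: 0, 0.074: 0, 0.076: 0}
plate plane [-7.13790503e-04 -9.46234285e-05  5.93800858e-02] tilt deg 0.041254969535246495
boss top [ 0.5759 -0.1553  0.0953]
deck 0.046513484597893645
```

View pics/w4.png

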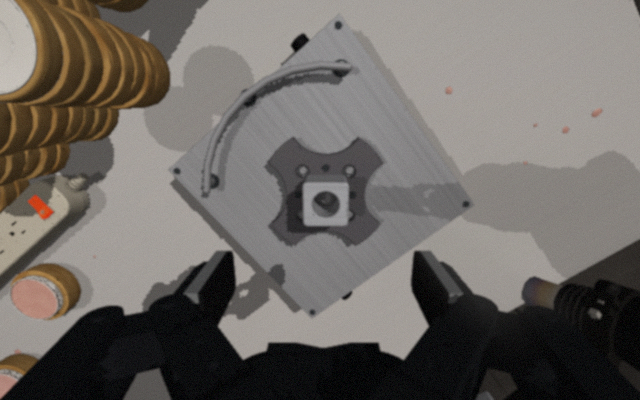

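The wheel lies level, its plate 12.9 mm over the deck (13 expected), studs in the holes. Now I check the room around both tins.

```bash
python3 - <<'E'
from h import *
P=[];Tn={}
for n in ("scene","top"):
    p=camera(n); W=cloud(p); P.append(W[p["range_z"]>0])
P=np.vstack(P)
for zmin in (.01,.04,.09,.14):
  for y in np.arange(.05,.45,.05):
    q=P[(P[:,2]>zmin)&(P[:,2]<.5)&(P[:,0]>.715)&(P[:,0]<1)&(P[:,1]>y)&(P[:,1]<y+.05)]
    print(zmin,round(y,2),"x from",np.percentile(q[:,0],1).round(3) if len(q) else None,"zmax",q[q[:,0]<.8][:,2].max().round(3) if (q[:,0]<.8).any() else None)
E
```

```text
0.01 0.05 x from 0.722 zmax 0.226
0.01 0.1 x from 0.716 zmax 0.226
0.01 0.15 x from 0.718 zmax 0.227
0.01 0.2 x from 0.72 zmax 0.225
0.01 0.25 x from 0.721 zmax 0.226
0.01 0.3 x from 0.721 zmax 0.226
0.01 0.35 x from 0.757 zmax 0.225
0.01 0.4 x from 0.753 zmax 0.226
0.04 0.05 x from 0.765 zmax 0.226
0.04 0.1 x from 0.761 zmax 0.226
0.04 0.15 x from 0.764 zmax 0.227
0.04 0.2 x from 0.757 zmax 0.225
0.04 0.25 x from 0.758 zmax 0.226
0.04 0.3 x from 0.759 zmax 0.226
0.04 0.35 x from 0.757 zmax 0.225
0.04 0.4 x from 0.754 zmax 0.226
0.09 0.05 x from 0.766 zmax 0.226
0.09 0.1 x from 0.761 zmax 0.226
0.09 0.15 x from 0.764 zmax 0.227
0.09 0.2 x from 0.757 zmax 0.225
0.09 0.25 x from 0.759 zmax 0.226
0.09 0.3 x from 0.76 zmax 0.226
0.09 0.35 x from 0.757 zmax 0.225
0.09 0.4 x from 0.756 zmax 0.226
0.14 0.05 x from 0.767 zmax 0.226
0.14 0.1 x from 0.761 zmax 0.226
0.14 0.15 x from 0.764 zmax 0.227
0.14 0.2 x from 0.762 zmax 0.225
0.14 0.25 x from 0.759 zmax 0.226
0.14 0.3 x from 0.76 zmax 0.226
0.14 0.35 x from 0.757 zmax 0.225
0.14 0.4 x from 0.756 zmax 0.226
```

Emit:
{"method": "step_arm", "body": {
  "increments": [
    [0.085, 0.001, 0.025, 0, 0.05],
    [0.085, 0.002, 0.036, 0, 0.06],
    [0.085, 0.002, 0.036, 0, 0.06],
    [0.085, 0.002, 0.036, 0, 0.06],
    [0.085, 0.002, 0.036, 0, 0.06],
    [0.085, 0.002, 0.036, 0, 0.06],
    [0.085, 0.002, 0.036, 0, 0.06],
    [0.085, 0.002, 0.036, 0, 0.06],
    [0.085, 0.002, 0.036, 0, 0.06],
    [0.085, 0.002, 0.036, 0, 0.06],
    [0.085, 0.002, 0.036, 0, 0.06],
    [0.085, 0.002, 0.036, 0, 0.06]
  ]
}}

```text
clock: 10.63
position: [0.5991, 0.2659, 0.1942]
ee_rot: [-0.706, -0.029, 0.707, -0.03]
ft_force: [0.8, 0.7, -0.3]
grip_width: 0.994
```

Emit:
{"method": "step_arm", "body": {
  "increments": [
    [0.085, 0.001, 0.036, -0.01, 0.06],
    [0.085, 0, 0.036, -0.01, 0.06],
    [0.085, 0, 0.015, -0.01, 0.03],
    [0.085, 0, 0, 0, 0],
    [0.085, 0, 0, 0, 0],
    [0.085, 0, 0, 0, 0]
  ]
}}

```text
clock: 11.13
position: [0.6013, 0.35, 0.1652]
ee_rot: [-0.702, -0.08, 0.703, -0.081]
ft_force: [0.7, -0.2, 0.4]
grip_width: 0.994
```

```bash
python3 - <<'E'
from h import *
st(); p=camera("wrist"); W=cloud(p); np.savez("w5.npz",**p); save(p,"w5.png")
c=p["cam_to_world"][:3,3]
for r in regions_of(p,"tin_b_mid")[:4]:
    m=r["region"]; v,u=np.nonzero(m); w=W[m&(W[...,2]>.02)&(W[...,2]<.045)]
    if len(w)<50: continue
    print(round(r["p"],2),np.round(r["centre"]),m.sum(),w.mean(0).round(4),w[:,2].max().round(3))
# pink disc of the cup at z~.03
pk=(p["color"][...,0].astype(int)-p["color"][...,1]>35)&(p["color"][...,0]>150)&(np.hypot(W[...,0]-.601,W[...,1]-.353)<.05)
print("pink",pk.sum(),W[pk].mean(0).round(4))
tp=(W[...,2]>.0265)&(W[...,2]<.04)&(np.hypot(W[...,0]-.601,W[...,1]-.353)<.05)
print("cup",cv2.minEnclosingCircle(W[tp][:,:2].astype(np.float32)))
E
```

```text
{'clock': 11.1333, 'position': [0.6013, 0.35, 0.1652], 'ee_rot': [-0.7022, -0.08, 0.7028, -0.081], 'ft_force': [0.7106, -0.1855, 0.422], 'torque': [-0.0078, -0.0132, -0.0241], 'grip_width': 0.9944, 'joint_pos': [-0.1767, 0.6064, -0.6348, 1.3035, 0.3548, 1.3448, -2.1469]}
0.67 [181. 319.] 4028 [0.6027 0.356  0.0285] 0.034
pink 2259 [0.6005 0.3554 0.0296]
cup ((0.5994008779525757, 0.3571074306964874), 0.031456537544727325)
```

View pics/w5.png

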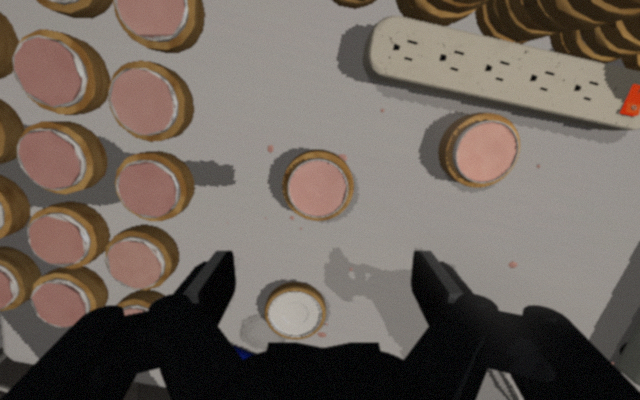

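The picture shows the tin at (318,186) between the jaws, clear of the grid tins at left.

Emit:
{"method": "step_arm", "body": {
  "increments": [
    [0.085, -0.0005, 0.0055, -0.02, 0],
    [0.085, 0, 0, -0.035, 0],
    [0.085, 0, 0, -0.035, 0],
    [0.085, 0, 0, -0.035, 0],
    [0.085, 0, 0, -0.02, 0],
    [0.085, 0, 0, -0.01, 0],
    [0.085, 0, 0, -0.006, 0],
    [0.085, 0, 0, 0, 0],
    [0.085, 0, 0, 0, 0]
  ]
}}

```text
clock: 11.98
position: [0.6015, 0.357, 0.0068]
ee_rot: [0.703, 0.081, -0.702, 0.081]
ft_force: [0.2, -1.0, 0.1]
grip_width: 0.992
```

Emit:
{"method": "step_arm", "body": {
  "increments": [
    [0.06, 0, 0, 0, 0],
    [0.06, 0, 0, 0, 0],
    [0.06, 0, 0, 0, 0],
    [0.06, 0, 0, 0, 0],
    [0.06, 0, 0, 0, 0]
  ],
  "force": 25
}}

```text
clock: 12.4
position: [0.6015, 0.3572, 0.0073]
ee_rot: [0.703, 0.081, -0.702, 0.081]
ft_force: [-1.5, -2.2, 7.2]
grip_width: 0.783
```

Emit:
{"method": "step_arm", "body": {
  "increments": [
    [0.06, 0, 0, 0.01, 0],
    [0.06, 0, 0, 0.03, 0],
    [0.06, 0, 0, 0.04, 0],
    [0.06, 0, 0, 0.04, 0],
    [0.06, 0, 0, 0.02, 0],
    [0.06, 0, 0, 0, 0]
  ]
}}

```text
clock: 12.9
position: [0.6026, 0.359, 0.153]
ee_rot: [0.706, 0.083, -0.699, 0.079]
ft_force: [0.6, -0.5, -0.5]
grip_width: 0.79
```

```bash
python3 - <<'E'
from h import *
st(); p=camera("wrist"); W=cloud(p); np.savez("w6.npz",**p); save(p,"w6.png")
o=monitor.get_obs()["position"]
pk=(p["color"][...,0].astype(int)-p["color"][...,1]>35)&(p["color"][...,0]>150)&(np.hypot(W[...,0]-o[0],W[...,1]-o[1])<.05)&(W[...,2]>.1)
t=W[pk];print("pink",pk.sum(),t.mean(0).round(4),"tcp",o)
from numpy.linalg import lstsq
c=lstsq(np.c_[t[:,:2]-t[:,:2].mean(0),np.ones(len(t))],t[:,2],rcond=None)[0];print("plane",c,np.degrees(np.hypot(*c[:2])))
print(cv2.minAreaRect(t[:,:2].astype(np.float32)*1000))
E
```

```text
{'clock': 12.9, 'position': [0.6026, 0.359, 0.153], 'ee_rot': [0.7057, 0.0826, -0.6992, 0.0794], 'ft_force': [0.5787, -0.5041, -0.5246], 'torque': [0.0414, -0.0101, 0.0105], 'grip_width': 0.7897, 'joint_pos': [-0.1867, 0.6192, -0.6341, 1.3119, 0.365, 1.3149, -2.16]}
pink 3996 [0.6042 0.3575 0.1747] tcp [0.60169691 0.35810242 0.14957389]
plane [-0.04357741  0.01661459  0.1746951 ] 2.6721188750499896
((605.814208984375, 355.58819580078125), (61.13386154174805, 55.24592208862305), 17.41758918762207)
```

View pics/w6.png

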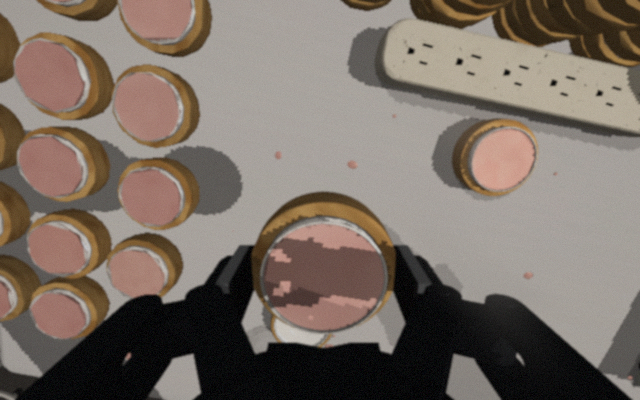

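Emit:
{"method": "step_arm", "body": {
  "increments": [
    [0.06, -0.006, -0.025, 0, -0.04],
    [0.06, -0.006, -0.034, 0, -0.062],
    [0.06, -0.006, -0.034, 0, -0.062],
    [0.06, -0.006, -0.034, 0, -0.062],
    [0.06, -0.006, -0.034, 0, -0.062],
    [0.06, -0.006, -0.034, 0, -0.062],
    [0.06, -0.006, -0.034, 0, -0.062],
    [0.06, -0.006, -0.034, 0, -0.062],
    [0.06, -0.006, -0.034, 0, -0.062],
    [0.06, -0.006, -0.034, 0, -0.062],
    [0.06, -0.006, -0.034, 0, -0.062],
    [0.06, -0.006, -0.034, 0, -0.062]
  ]
}}

```text
clock: 13.95
position: [0.5273, -0.0438, 0.1445]
ee_rot: [-0.685, 0.173, 0.686, 0.173]
ft_force: [0.8, -0.4, -0.3]
grip_width: 0.785
```

Emit:
{"method": "step_arm", "body": {
  "increments": [
    [0.06, -0.006, -0.034, 0, -0.062],
    [0.06, -0.006, -0.025, 0, -0.062],
    [0.06, -0.003, -0.01, 0, -0.014],
    [0.06, 0, 0, 0, 0],
    [0.06, 0, 0, 0, 0],
    [0.06, 0, 0, 0, 0],
    [0.06, 0, 0, 0, 0]
  ]
}}

```text
clock: 14.53
position: [0.5138, -0.1092, 0.145]
ee_rot: [-0.673, 0.218, 0.673, 0.218]
ft_force: [1.0, 0.1, -0.8]
grip_width: 0.784
```

```bash
python3 - <<'E'
from h import *
st(); p=camera("wrist"); W=cloud(p); np.savez("w7.npz",**p); save(p,"w7.png")
o=np.array(monitor.get_obs()["position"])
m=(np.hypot(W[...,0]-o[0],W[...,1]-o[1])<.06)&(W[...,2]>.158)&(W[...,2]<.19)&(p["color"].max(-1)>75)
n,l,s,c=cv2.connectedComponentsWithStats(m.astype(np.uint8)); i=1+np.argmax(s[1:,4]); t=W[l==i]
print(s[i],c[i],np.percentile(t,[1,50,99],axis=0).round(4))
k=np.abs(t[:,2]-np.percentile(t[:,2],80))<.004; c=np.linalg.lstsq(np.c_[t[k][:,:2]-t[k][:,:2].mean(0),np.ones(k.sum())],t[k][:,2],rcond=None)[0];print("plane",c)
b=(W[...,2]>.085)&(W[...,2]<.105)&(np.hypot(W[...,0]-.575,W[...,1]+.155)<.035);print("boss",b.sum(),cv2.minAreaRect(W[b][:,:2].astype(np.float32)*1000),np.median(W[b],0))
E
```

```text
{'clock': 14.5333, 'position': [0.5138, -0.1092, 0.145], 'ee_rot': [-0.6726, 0.2178, 0.6728, 0.2182], 'ft_force': [0.9747, 0.0919, -0.8253], 'torque': [0.0203, -0.0025, 0.0501], 'grip_width': 0.7835, 'joint_pos': [0.4727, 0.2081, -0.3892, 1.8159, 0.086, 1.1344, -2.143]}
[  251   198   145   136 14906] [321.99724943 265.81624849] [[ 0.4856 -0.1418  0.1595]
 [ 0.5177 -0.1115  0.1672]
 [ 0.5463 -0.0785  0.1704]]
plane [-0.00418145  0.00237124  0.16765303]
boss 3278 ((574.3687133789062, -154.81900024414062), (40.113182067871094, 40.07603073120117), 53.856666564941406) [ 0.57557443 -0.15550863  0.09540319]
```

View pics/w7.png

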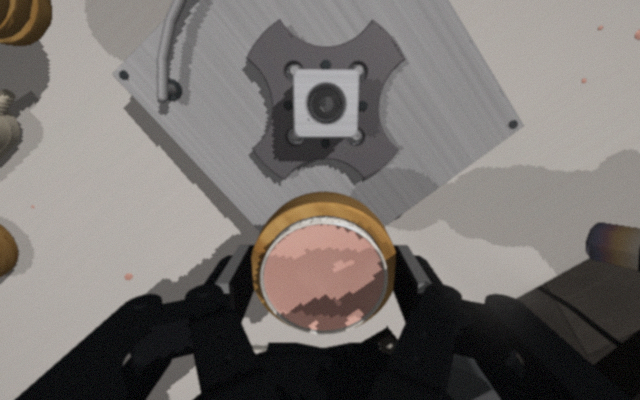

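The tin is level in the jaws (cup rim from column 260 to 388, row 219 to 332), just in front of the pocket at (325,175).

```bash
python3 - <<'E'
from h import *
p=dict(np.load("w7.npz")); W=cloud(p)
def plane(A,z):
    A=np.array(A,float); c=p["cam_to_world"][:3,3]
    d=world(p,A[:,0],A[:,1],np.ones(len(A)))-c; return c+d*((z-c[2])/d[:,2:3])
print(W[222,324],W[330,324],W[275,324])
X=plane([(275,260),(275,388),(219,324),(332,324)],.1695)
print(X.round(4),np.hypot(*(X[0]-X[1])[:2]),np.hypot(*(X[2]-X[3])[:2]),X[:2].mean(0),X[2:].mean(0))
# sleeve front edge: brown outer circle top row
Y=plane([(193,324)],.1695-.007);print("sleeve far edge",Y, "-> axis", Y[0,:2]-.035*np.array([np.cos(np.radians(-36.1)),np.sin(np.radians(-36.1))]))
# pocket circle from plate edge in this view
E
```

```text
[ 0.53522408 -0.12547698  0.16963405] [ 0.4900221  -0.09272231  0.16813666] [ 0.51361352 -0.10982352  0.16714135]
[[ 0.5315 -0.0875  0.1695]
 [ 0.498  -0.1338  0.1695]
 [ 0.5363 -0.1262  0.1695]
 [ 0.49   -0.0927  0.1695]] 0.05715530888933438 0.05711778949099153 [ 0.51474623 -0.11063246  0.1695    ] [ 0.51315016 -0.1094795   0.1695    ]
sleeve far edge [[ 0.54391015 -0.13179697  0.1625    ]] -> axis [ 0.51563051 -0.1111751 ]
```

Emit:
{"method": "step_arm", "body": {
  "increments": [
    [0.06, -0.0008, 0.0006, -0.02, 0],
    [0.06, 0, 0, -0.03, 0],
    [0.06, 0, 0, -0.018, 0],
    [0.06, 0, 0, -0.008, 0],
    [0.06, 0, 0, -0.003, 0],
    [0.06, 0, 0, -0.003, 0],
    [0.06, 0, 0, -0.003, 0],
    [0.06, 0, 0, 0, 0]
  ]
}}

```text
clock: 15.25
position: [0.5132, -0.1105, 0.0606]
ee_rot: [0.673, -0.219, -0.672, -0.219]
ft_force: [0.5, -0.2, -0.2]
grip_width: 0.788
```

Emit:
{"method": "step_arm", "body": {
  "increments": [
    [0.06, 0, 0, -0.002, 0],
    [0.06, 0, 0, -0.002, 0],
    [0.06, 0, 0, -0.001, 0],
    [0.06, 0, 0, 0, 0]
  ]
}}

```text
clock: 15.58
position: [0.5126, -0.1106, 0.055]
ee_rot: [-0.672, 0.219, 0.672, 0.219]
ft_force: [-0.6, 0.4, -1.3]
grip_width: 0.786
```

Emit:
{"method": "step_arm", "body": {
  "increments": [
    [0.06, 0, 0, -0.001, 0],
    [0.06, 0, 0, -0.001, 0],
    [0.06, 0, 0, -0.0005, 0],
    [0.06, 0, 0, 0, 0]
  ]
}}

```text
clock: 15.92
position: [0.5126, -0.1105, 0.0525]
ee_rot: [-0.672, 0.219, 0.672, 0.219]
ft_force: [0.3, 0.4, -0.4]
grip_width: 0.784
```

Emit:
{"method": "step_arm", "body": {
  "increments": [
    [0.06, 0, 0, -0.0007, 0],
    [0.06, 0, 0, -0.0007, 0],
    [0.06, 0, 0, 0, 0]
  ]
}}

```text
clock: 16.17
position: [0.5127, -0.1106, 0.0522]
ee_rot: [0.672, -0.219, -0.672, -0.219]
ft_force: [-6.2, 1.6, 12.6]
grip_width: 0.784
```

Contact with the deck. Release and rise.

Emit:
{"method": "step_arm", "body": {
  "increments": [
    [0.078, 0, 0, 0, 0],
    [0.085, 0, 0, 0, 0],
    [0.085, 0, 0, 0, 0],
    [0.085, 0, 0, 0, 0],
    [0.085, 0, 0, 0.01, 0],
    [0.085, 0, 0, 0.03, 0],
    [0.085, 0, 0, 0.035, 0],
    [0.085, 0, 0, 0.035, 0],
    [0.085, 0, 0, 0.03, 0],
    [0.085, 0, 0, 0, 0],
    [0.085, 0, 0, 0, 0]
  ]
}}

```text
clock: 17.08
position: [0.5137, -0.1107, 0.1936]
ee_rot: [0.674, -0.219, -0.671, -0.219]
ft_force: [-0.5, -0.3, -0.2]
grip_width: 0.991
```

```bash
python3 - <<'E'
from h import *
st(); p=camera("wrist"); W=cloud(p); np.savez("w8.npz",**p); save(p,"w8.png")
t=W[(W[...,2]>.071)&(W[...,2]<.084)&(np.hypot(W[...,0]-.513,W[...,1]+.11)<.045)]
c=np.linalg.lstsq(np.c_[t[:,:2]-t[:,:2].mean(0),np.ones(len(t))],t[:,2],rcond=None)[0];print("tin top",len(t),cv2.minEnclosingCircle(t[:,:2].astype(np.float32)),"plane",c.round(4))
r=np.hypot(W[...,0]-.575,W[...,1]+.155)
t=W[(W[...,2]>.055)&(W[...,2]<.066)&(r<.06)&(r>.036)];c=np.linalg.lstsq(np.c_[t[:,:2]-[.575,-.155],np.ones(len(t))],t[:,2],rcond=None)[0];print("plate",len(t),c.round(4))
t=W[(W[...,2]>.085)&(W[...,2]<.11)&(r<.035)];print("boss",cv2.minAreaRect(t[:,:2].astype(np.float32)*1000),np.median(t[:,2]))
t=W[(W[...,2]>.035)&(W[...,2]<.05)&(r<.11)&(r>.08)];print("deck",np.median(t[:,2]))
E
```

```text
{'clock': 17.0833, 'position': [0.5137, -0.1107, 0.1936], 'ee_rot': [0.6737, -0.2191, -0.6708, -0.2192], 'ft_force': [-0.4618, -0.2503, -0.1839], 'torque': [0.0366, 0.0594, -0.0062], 'grip_width': 0.9909, 'joint_pos': [0.4816, 0.1612, -0.3912, 1.761, 0.0659, 1.228, -2.1279]}
tin top 3104 ((0.5124325156211853, -0.11003522574901581), 0.03374813124537468) plane [-0.0015 -0.0005  0.0749]
plate 5292 [-0.0018  0.0014  0.0595]
boss ((574.6119384765625, -154.79415893554688), (40.237606048583984, 40.00775909423828), 53.708473205566406) 0.09539222311191928
deck 0.04650844252508182
```

View pics/w8.png

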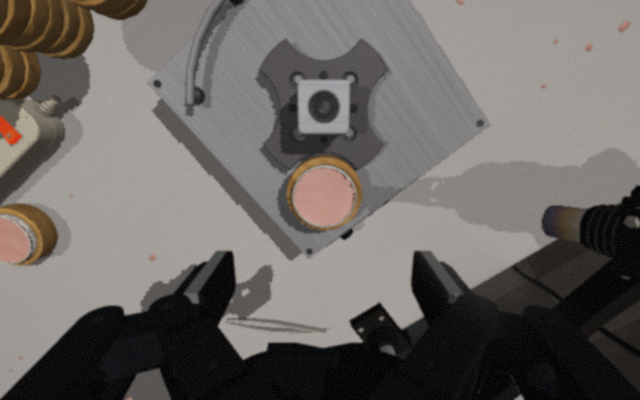

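The picture shows the tin upright in the front-left pocket at (324,193), the wheel flat around the boss at (324,107), and nothing touching. I hand it in.

```bash
python3 -c "
from workcell import ticket
print(ticket.hand_in())"
```

```text
the job is handed in; nothing more can be done
None
```

The star wheel is fitted on the hub, and one open tin stands upright on the deck in its front-left pocket. The job was handed in at about 17 s. No verdict was reported.

- **Wheel:** I turned it to match the studs, which stood at 8.7°, and lowered it in 1 to 2 mm steps. Contact came only at the bottom, at about 7 N. On the last look its plate was level and its top 13 mm above the deck, as it should be when home.
- **Tin:** I used the tin farther from the feeder, because the stacks behind the nearer one left too little room for the wrist camera. It touched the deck with about 13 N at the wrist. On the last look it was level, with its axis about 77 mm from the spindle (76 nominal, 2 mm play).
- **Robot:** the gripper is clear of everything.
- **Other things:** I moved none of them, but took no last overall picture to confirm where each lies.

Two measurements were off. When the wheel was gripped, the gripper stood 6 mm off centre, so closing it probably slid the wheel slightly on the table. The deck also reads 1.5 mm too high in the wrist camera, so I compared heights with each other rather than taking them as absolute.

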